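# Seat the battery pack in the charging cradle

### The arm

A 6-joint arm with a two-finger parallel gripper is mounted at the origin on a cart in front of the work surface, level with it; the furniture and walls round the work are solid. World frame = base frame: x ahead of the robot, y to its left, z up, the work surface at z = 0. Lengths are in m, angles in rad, forces in N, time in s.
With the tool pointing down it reaches from about 0.3 to 0.875 m from the base axis. Payload 6.4 kg.
Tool frame: the origin (TCP) lies midway between the tips of the shut fingers; the grasp point (between the pads) lies 19 mm behind it; x points along the fingers, y is the direction in which the jaws open and shut, and the axes are right-handed (so a half turn about x gives the same grasp; the last joint's range is limited). The gripper opens to 85 mm and grips with 20 to 120 N. Pads are 22 mm wide; open, the fingers measure 114 mm over their backs; the gripper's body (76 mm by 85 mm) begins 54 mm behind the grasp point. The pads swing forward as they close: fully open they stand 13 mm farther back than shut.
Start: joints at [-1.335, 0.181, 1.607, -0, 1.354, -0.206], TCP at [0.246, -0.52, 0.231] pointing down, gripper open.
Joint ranges: [-2.99, 2.99], [-0.89, 2.07], [0.3, 2.58], [-1.14, 4.28], [0, 2.63], [-3.12, 3.12]. Speed limits (rad/s): [2.57, 2.57, 3.01, 3.14, 3.14, 3.14].

### API

Orientations are given as a unit quaternion [w, x, y, z].
In Python, from bench import ctrl gives the robot as it stands.
- The arm moves only by the tool step_arm, never from a script. Its argument "motion" is a list of rows, each a list of 7 numbers: the shift along the tool's x, y, z in mm, then the turn, a rotation vector about the tool's x, y, z in degrees, then the closure in counts, from 0 (fully open) to 255 (shut). In form: [[tx, ty, tz, rx, ry, rz, hand], ...]. A call has 1 to 10 rows; each row is the pose to reach, as a shift and turn from the pose commanded when the call began, along the tool's axes at that moment; what a row does not reach only later rows make up. A row lasts 1/8 s, in which the tool goes at most 62.5 mm and 10.7 degrees, less where a joint would pass 70% of its speed; a pose out of reach is approached as far as the arm can. A call with a gripper value outside its range is refused whole. The fingers move at their own pace and stop on an object; the grip force is fixed at half the most. Time passes only in rows, so rows that repeat a pose let the fingers close. It gives the time, the measured TCP pose, the force and the opening at its end, in the units of the state.
- ctrl.get_obs(): the state, without advancing time (a new reading comes with each control period).
- ctrl.camera(name): name is "scene" or "side" or "wrist"; returns (picture, depth): 400x640x3 uint8, red, green, blue; 400x640 float32, m along the optical axis (not along the pixel's ray), 0 where there is no reading.
- ctrl.camera_info(name): a dict with "fx", "fy", "cx", "cy" (pixels), "T" (4x4, takes a point from camera to world coordinates); the wrist camera has in their place "hand_eye" (4x4, takes a point from camera to tool coordinates, whose origin is the TCP and whose axes are the tool frame's). Camera axes: x right, y down, z forward; pixel columns grow to the right and rows downward; lengths in m; the calibration is good to about 2 mm. A picture is of the moment at which its call begins: read the wrist's pose just before it. camera_info takes no time and is no camera call.
- ctrl.hand_in(): hands the job in, once; it reports no verdict.
The state is a dict: "time_s": time; "q": joint angles; "dq": joint speeds; "joint_efforts": joint torques, N m; "eef_pos": TCP position; "eef_rot": TCP orientation; "wrist_force": force on the tool from outside, world axes, zero at the start; "torque": the same for the moment, N m; "opening": opening from 0.0 (shut) to 1.0 (fully open).
Only numpy, scipy, OpenCV 4.12 (cv2) and the standard library are available. Lean on these libraries where they do the work, as an engineer would, in place of code of your own. Each camera call takes 0.05 s, during which the arm holds its last target. There are 200 camera calls.

### The job

Put the long, slim battery pack on charge in the white cradle: bring it in tilted, slip one end under the overhanging lip first, then rock the other end down until the pack lies flat on the floor of the bay, right way up, and let go. Leave the short, wide pack where it is.

Things in the scene. Friction and masses are not known exactly. Their poses are not given: they have to be found in the camera images.
- long_pack: The long, slim battery pack: a grey plastic block 84 (x) x 40 (y) x 26 (z) mm, about 0.18 kg, with a dark seam, a blank paper label on top and brass contacts at both ends, lying flat and loose on the bench. Origin at the centre of its underside, x along its length, z up. It is the same both ways round: either end may go under the lip.
- short_pack: The other battery pack, which does not fit: same make but 60 (x) x 56 (y) x 26 (z) mm. Lying flat on the bench; to be left alone. Origin at the centre of its underside, z up.
- cradle: White fixed charging cradle. Origin on the bench under the centre of its bay; x along the bay to the housing (far end), z up. In mm: bay floor z = 5, bay x -45 to 45, y -23.5 to 23.5. Near end wall only up to z = 17 (x -57 to -45, inner edge sloped), side walls (8.5 thick) only up to z = 15: fingers holding the pack's upper half pass over. Housing x 45 to 100, y -32 to 32, top z = 46.
- lip_edge (a point): Middle of the lower front edge of the cradle's lip, at (33, 0, 38) mm in the cradle frame, same axes. The lip (10 mm thick, top z = 48) reaches 12 mm from the housing face at x = 45 back over the bay, closed at its sides by cheeks at y beyond +-23.5. The open top is so shorter than the pack: it must enter tilted 15 to 20 degrees, lip end low. Play once seated: 6 mm along, 7 mm across.
There are look-alikes about, which are no part of the job. Leave any blue or orange look-alike of the long_pack alone.

How it is judged:
By the outcome, as a careful person would: the job done as asked, in the order asked, and still so for the second after the job is handed in, with the robot touching nothing.
It also fails if it takes over 35 s, if anything falls off the work surface, if the arm or the gripper's body presses on something with over 40 N, if the wrist force passes 120 N, or if a joint passes its speed limit or range.

## Working session

There is one attempt and no reset: what is moved stays moved. The work goes in short steps, Python scripts to look and compute and a tool call to move; the robot and the scene stay as the last step left them, time stands still between calls to the robot, and variables do not carry over. Pictures are saved under pics/ and viewed, about 8 in all and at most 12, crops included, and the job is handed in when it is done.

Besides the shell and the picture viewer there is one more tool, called after "Call:" as name(argument=value, ...), one argument or row to a line, values as JSON. step_arm: Moves the arm, as the interface text tells. Its arguments: {"type":"object","properties":{"motion":{"type":"array","items":{"type":"array","items":{"type":"number"}}}},"required":["motion"]}

```bash
mkdir -p pics; ls; python3 - <<'E'
from bench import ctrl
import cv2,numpy as np
o=ctrl.get_obs();print({k:np.round(v,3) for k,v in o.items()})
for n in("scene","side"):
    p,d=ctrl.camera(n);cv2.imwrite(f"pics/{n}0.png",p[:,:,::-1]);np.save(f"pics/{n}0.npy",d)
    print(n,{k:np.round(v,4).tolist() for k,v in ctrl.camera_info(n).items()})
print(ctrl.camera_info("wrist"))
E
```

```text
pics
{'time_s': np.float64(0.0), 'q': array([-1.335,  0.182,  1.608, -0.   ,  1.354, -0.206]), 'dq': array([-0.   ,  0.001, -0.001, -0.001, -0.   , -0.   ]), 'joint_efforts': array([ 0.0000e+00, -4.4487e+01, -3.5134e+01, -0.0000e+00,  9.0000e-03,
        0.0000e+00]), 'eef_pos': array([ 0.246, -0.519,  0.23 ]), 'eef_rot': array([-0.154, -0.69 , -0.156,  0.69 ]), 'wrist_force': array([0.208, 0.078, 0.295]), 'torque': array([ 0.021, -0.027, -0.06 ]), 'opening': np.float64(1.002)}
scene {'fx': 487.7964, 'fy': 487.7964, 'cx': 315.3789, 'cy': 189.6058, 'T': [[0.441, -0.555, 0.7053, -0.3726], [-0.8975, -0.2723, 0.3469, -0.15], [-0.0005, -0.786, -0.6182, 0.7461], [0.0, 0.0, 0.0, 1.0]]}
side {'fx': 421.9396, 'fy': 421.9396, 'cx': 314.3369, 'cy': 200.6176, 'T': [[-0.9991, -0.0289, 0.0321, 0.3912], [-0.0432, 0.6471, -0.7611, 1.0553], [0.0013, -0.7618, -0.6478, 0.739], [0.0, 0.0, 0.0, 1.0]]}
{'fx': 281.1990430677776, 'fy': 281.1990430677776, 'cx': 319.477138727297, 'cy': 200.55482347066243, 'hand_eye': array([[ 4.56323587e-04, -3.28376593e-01,  9.44546772e-01,
        -1.43773394e-01],
       [ 9.99998817e-01,  1.53734543e-03,  5.13528888e-05,
        -7.10724446e-04],
       [-1.46895775e-03,  9.44545631e-01,  3.28376906e-01,
        -8.49795591e-02],
       [ 0.00000000e+00,  0.00000000e+00,  0.00000000e+00,
         1.00000000e+00]])}
```

View pics/scene0.png

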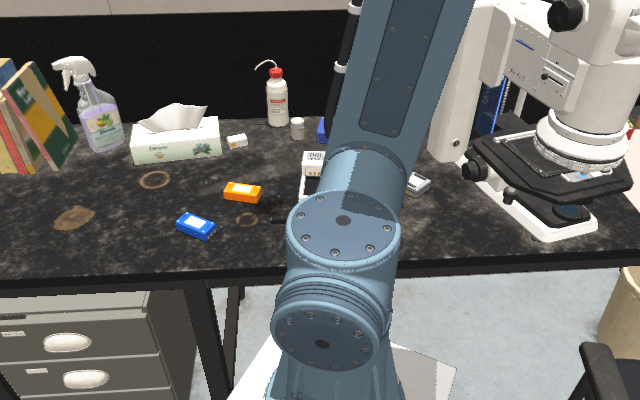

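View pics/side0.png

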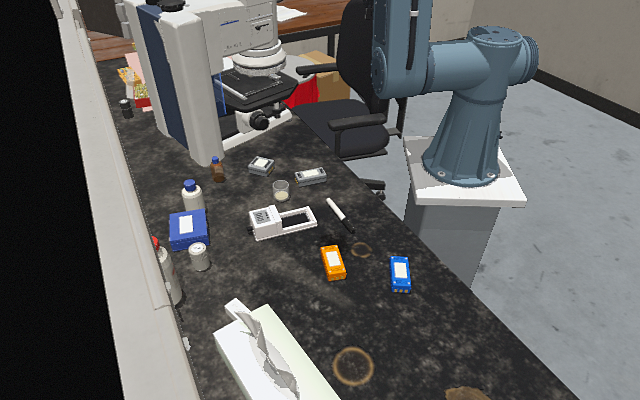

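Side view: there are two grey packs, at (261,165) and (310,177). The second looks longer and slimmer. Orange (333,262) and blue (400,273) are look-alikes to leave alone. The white cradle is at (282,221), with its housing to the left, towards +x. I'll enlarge and measure.

```bash
cat > h.py <<'E'
import numpy as np,cv2
from scipy.spatial.transform import Rotation as R
from bench import ctrl
def rot(q): return R.from_quat([q[1],q[2],q[3],q[0]]).as_matrix()
def toolT():
    o=ctrl.get_obs();T=np.eye(4);T[:3,:3]=rot(o["eef_rot"]);T[:3,3]=o["eef_pos"];return T
def camT(n,TT=None):
    i=ctrl.camera_info(n);return i,(TT@i["hand_eye"] if n=="wrist" else i["T"])
def cloud(d,i,T):
    v,u=np.mgrid[:d.shape[0],:d.shape[1]]
    P=np.stack([(u-i["cx"])/i["fx"]*d,(v-i["cy"])/i["fy"]*d,d],-1)
    return P@T[:3,:3].T+T[:3,3]
def ray(uv,z,i,T):
    uv=np.atleast_2d(uv).astype(float)
    D=np.c_[(uv[:,0]-i["cx"])/i["fx"],(uv[:,1]-i["cy"])/i["fy"],np.ones(len(uv))]@T[:3,:3].T
    return T[:3,3]+D*((z-T[2,3])/D[:,2])[:,None]
E
python3 - <<'E'
from h import *
p=cv2.imread("pics/side0.png");d=np.load("pics/side0.npy")
i,T=camT("side");P=cloud(d,i,T)
cv2.imwrite("pics/crop1.png",cv2.resize(p[145:250,200:360],None,fx=5,fy=5,interpolation=cv2.INTER_CUBIC)[:600])
# things at height 15..35mm
for nm,(u0,u1,v0,v1) in dict(short=(244,280,150,182),long=(290,330,162,192)).items():
    Q=P[v0:v1,u0:u1];m=(Q[...,2]>.018)&(Q[...,2]<.036)&(d[v0:v1,u0:u1]>0)
    X=Q[m];r=cv2.minAreaRect((X[:,:2]*1000).astype(np.float32));print(nm,m.sum(),np.median(X[:,2]),r)
Q=P[200:245,240:325];m=(Q[...,2]>.04)&(Q[...,2]<.056);X=Q[m];print("housing",m.sum(),np.median(X[:,2]),cv2.minAreaRect((X[:,:2]*1000).astype(np.float32)))
m=(Q[...,2]>.010)&(Q[...,2]<.056);X=Q[m];print("cradle",cv2.minAreaRect((X[:,:2]*1000).astype(np.float32)))
for uv in [(281,187),(217,168),(192,195),(340,215)]: print(uv,P[uv[1],uv[0]])
E
```

```text
short 281 0.02669424142956478 ((559.7136840820312, 78.54518127441406), (70.38449096679688, 144.00521850585938), 51.241825103759766)
long 320 0.026516988629766924 ((443.10113525390625, 100.38036346435547), (84.03286743164062, 43.070560455322266), 20.43397331237793)
housing 536 0.04715004709814902 ((542.95263671875, 304.4051818847656), (67.35096740722656, 67.25637817382812), 22.624034881591797)
cradle ((508.1462097167969, 289.6690673828125), (170.67559814453125, 67.39280700683594), 23.03911781311035)
(281, 187) [0.52046561 0.15599233 0.01904984]
(217, 168) [0.70060147 0.11899643 0.05043346]
(192, 195) [0.72965058 0.25961705 0.0685649 ]
(340, 215) [0.35917318 0.25558958 0.01260781]
```

View pics/crop1.png

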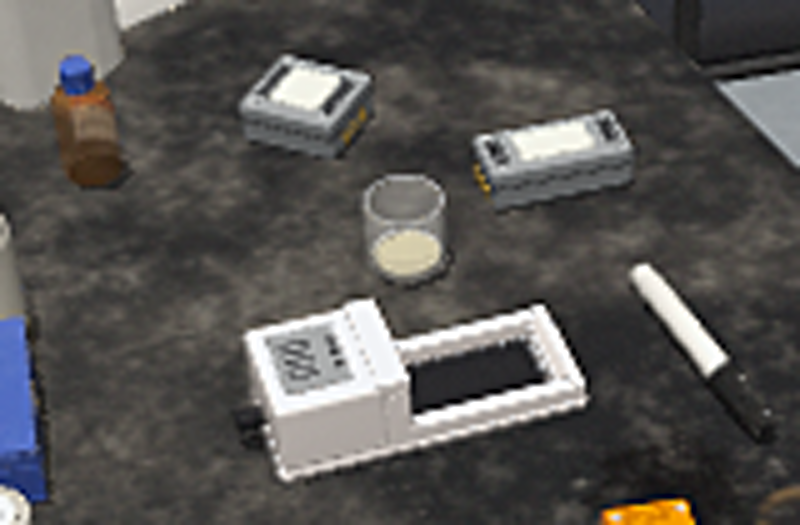

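The crop confirms it. The grey pack at (310,177) measures 84 x 43 mm, so it is long_pack, label up. The one at (261,165) is squarer, so it is short_pack. The housing gives the cradle pose: bay centre about (0.482, 0.279), yaw about 22.8°. Next I'll plan the move to above the pack.

```bash
cat >> h.py <<'E'
def target(pos,yaw,tilt=0):
    """tool x down, tool z along yaw; tilt>0: far end of a held pack (tool z side) low"""
    y=np.radians(yaw);zc=np.array([np.cos(y),np.sin(y),0]);yc=np.array([-np.sin(y),np.cos(y),0])
    M=np.stack([[0,0,-1],yc,zc],1);T=np.eye(4)
    T[:3,:3]=R.from_rotvec(np.radians(tilt)*yc).as_matrix()@M;T[:3,3]=pos;return T
def go(T,T0=None):
    T0=toolT() if T0 is None else T0;D=np.linalg.inv(T0)@T
    return np.round(np.r_[D[:3,3]*1000,np.degrees(R.from_matrix(D[:3,:3]).as_rotvec())],1).tolist()
E
python3 - <<'E'
from h import *
T=toolT();print(np.round(T,3))
print("to hover",go(target([.443,.10,.15],20.4)))
d=np.load("pics/side0.npy");i,C=camT("side");P=cloud(d,i,C)
m=(d>0)&(P[...,2]>.08)&(P[...,2]<.45)&(P[...,1]<.4)&(P[...,1]>-.7)&(P[...,0]>.1)&(P[...,0]<.9)
X=P[m]
for y in np.arange(-.6,.35,.1):
    s=X[abs(X[:,1]-y)<.05]
    if len(s):print(round(y,1),"minx",np.round(np.percentile(s[:,0],[0,5,20]),2),"maxz",s[:,2].max().round(2))
E
```

```text
[[-0.     0.428 -0.904  0.246]
 [ 0.002 -0.904 -0.428 -0.519]
 [-1.    -0.002 -0.     0.23 ]
 [ 0.     0.     0.     1.   ]]
to hover [81.4, -475.4, -443.1, -175.1, -0.1, -0.0]
-0.6 minx [0.25 0.26 0.26] maxz 0.31
-0.5 minx [0.25 0.25 0.26] maxz 0.33
-0.3 minx [0.5  0.53 0.55] maxz 0.39
-0.2 minx [0.5  0.54 0.57] maxz 0.41
-0.1 minx [0.53 0.59 0.64] maxz 0.44
-0.0 minx [0.1  0.29 0.71] maxz 0.45
0.1 minx [0.1  0.12 0.18] maxz 0.45
0.2 minx [0.72 0.72 0.73] maxz 0.42
0.3 minx [0.73 0.73 0.74] maxz 0.45
```

Call:
step_arm(
  motion=[
    [0,-343,-255,-100,0,0,0],
    [0,-343,-255,-100,0,0,0],
    [0,-343,-255,-100,0,0,0],
    [0,-343,-255,-100,0,0,0],
    [0,-343,-255,-100,0,0,0],
    [0,-343,-255,-100,0,0,0],
    [0,-343,-255,-100,0,0,0],
    [0,-343,-255,-100,0,0,0],
    [0,-343,-255,-100,0,0,0],
    [0,-343,-255,-100,0,0,0],
  ],
)

```text
time_s: 1.35
eef_pos: [0.3296, -0.1002, 0.2311]
eef_rot: [0.629, 0.323, 0.629, -0.323]
wrist_force: [0.1, -0.6, 0.1]
opening: 1.001
```

```bash
python3 - <<'E'
from h import *
print(ctrl.get_obs()["q"].round(2));print(go(target([.443,.10,.14],20.4)))
E
```

```text
[-0.64 -0.4   2.13 -0.    1.41 -1.26]
[91.1, 208.7, -96.9, -74.8, -0.0, -0.0]
```

Call:
step_arm(
  motion=[
    [91,209,-97,-75,0,0,0],
    [91,209,-97,-75,0,0,0],
    [91,209,-97,-75,0,0,0],
    [91,209,-97,-75,0,0,0],
    [91,209,-97,-75,0,0,0],
    [91,209,-97,-75,0,0,0],
    [91,209,-97,-75,0,0,0],
    [91,209,-97,-75,0,0,0],
    [91,209,-97,-75,0,0,0],
  ],
)

```text
time_s: 2.48
eef_pos: [0.4441, 0.0992, 0.1402]
eef_rot: [0.696, -0.123, 0.696, 0.123]
wrist_force: [0.1, 0.1, 0.4]
opening: 0.998
```

```bash
cat > look.py <<'E'
from h import *
import sys
def look(tag):
    TT=toolT();p,d=ctrl.camera("wrist");cv2.imwrite(f"pics/{tag}.png",p[:,:,::-1]);np.save(f"pics/{tag}.npy",d)
    i,T=camT("wrist",TT);np.save(f"pics/{tag}_T.npy",T);return p,d,i,T,cloud(d,i,T)
def blob(P,d,near,rad,z0,z1):
    m=((d>0)&(P[...,2]>z0)&(P[...,2]<z1)&(np.hypot(P[...,0]-near[0],P[...,1]-near[1])<rad)).astype(np.uint8)
    n,l,s,c=cv2.connectedComponentsWithStats(m)
    k=1+np.argmax(s[1:,4]);X=P[l==k];return X,cv2.minAreaRect((X[:,:2]*1000).astype(np.float32)),s[k],c[k]
E
python3 - <<'E'
from look import *
p,d,i,T,P=look("w1");print(toolT().round(3).tolist())
X,r,s,c=blob(P,d,(.443,.1),.07,.02,.034);print(np.median(X[:,2]),len(X),r,s,c)
E
```

```text
[[-0.0, -0.344, 0.939, 0.444], [0.0, 0.939, 0.344, 0.099], [-1.0, 0.0, -0.0, 0.14], [0.0, 0.0, 0.0, 1.0]]
0.027234647442438892 3422 ((443.1788635253906, 99.95079040527344), (83.9241714477539, 40.11836624145508), 20.924108505249023) [ 298  151   43   84 3422] [319.43191116 191.82261835]
```

View pics/w1.png

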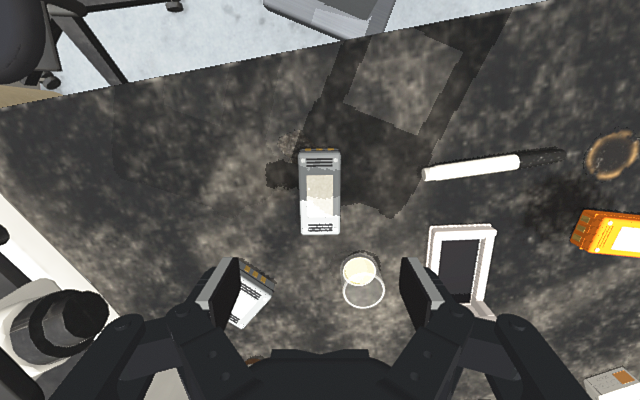

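The wrist view shows the pack at (319,192), label up and clear between the fingers. The beaker at (362,280) is well beyond the fingers. It measures (443.2, 100.0) mm with yaw 20.9°, which agrees with the side camera. I'll grip 8 mm towards the near end.

```bash
python3 - <<'E'
from h import *
print(go(target([.4357,.0971,.0105],20.9)))
E
```

```text
[129.7, 0.9, -8.6, -0.8, -0.0, -0.0]
```

Call:
step_arm(
  motion=[
    [50,1,-8.5,-0.8,0,0,0],
    [100,1,-8.5,-0.8,0,0,0],
    [129.5,1,-8.5,-0.8,0,0,0],
    [129.5,1,-8.5,-0.8,0,0,0],
    [129.5,1,-8.5,-0.8,0,0,255],
    [129.5,1,-8.5,-0.8,0,0,255],
    [129.5,1,-8.5,-0.8,0,0,255],
    [129.5,1,-8.5,-0.8,0,0,255],
    [129.5,1,-8.5,-0.8,0,0,255],
  ],
)

```text
time_s: 3.65
eef_pos: [0.4373, 0.0972, 0.0125]
eef_rot: [0.696, -0.13, 0.694, 0.129]
wrist_force: [-2.3, 0.2, 8.2]
opening: 0.451
```

Call:
step_arm(
  motion=[
    [-40,0,0,0,0,0,255],
    [-90,0,0,0,0,0,255],
    [-130,0,0,0,0,0,255],
    [-130,0,0,0,0,0,255],
  ],
)

```text
time_s: 4.15
eef_pos: [0.4387, 0.0972, 0.1447]
eef_rot: [0.698, -0.13, 0.692, 0.129]
wrist_force: [1.0, -0.8, -1.4]
opening: 0.454
```

```bash
python3 - <<'E'
from h import *
u=np.array([np.cos(np.radians(22.8)),np.sin(np.radians(22.8))]);c=np.array([.4817,.2786])-.05*u
print(ctrl.get_obs()["opening"],go(target([*c,.14],22.8)))
E
```

```text
0.4544251730208563 [4.6, 152.3, 55.5, -1.7, 0.4, 0.2]
```

Call:
step_arm(
  motion=[
    [4,152,55,-2,0.4,0.2,255],
    [4,152,55,-2,0.4,0.2,255],
    [4,152,55,-2,0.4,0.2,255],
    [4,152,55,-2,0.4,0.2,255],
    [4,152,55,-2,0.4,0.2,255],
  ],
)

```text
time_s: 4.78
eef_pos: [0.4316, 0.2582, 0.1357]
eef_rot: [0.689, -0.141, 0.696, 0.142]
wrist_force: [1.0, 0.5, -1.6]
opening: 0.446
```

```bash
python3 - <<'E'
from look import *
p,d,i,T,P=look("w2");TT=toolT();print(TT.round(4).tolist())
# housing/lip top
X,r,s,c=blob(P,d,(.543,.304),.09,.040,.056);print("housing",np.median(X[:,2]),len(X),r,s)
X,r,s,c=blob(P,d,(.47,.275),.1,.011,.020);print("walls",np.median(X[:,2]),len(X),r)
# held pack: points in tool frame
Q=(P-TT[:3,3])@TT[:3,:3]*1000
m=(d>0)&(abs(Q[...,1])<25)&(abs(Q[...,2])<65)&(Q[...,0]>-25)&(Q[...,0]<30)
v,u=np.nonzero(m);print("px",u.min(),u.max(),v.min(),v.max());X=Q[m];print(np.percentile(X,[1,25,50,75,99],axis=0).round(1))
top=X[(abs(X[:,1])<15)];
for a in range(-60,60,10):
    s=top[abs(top[:,2]-a)<5]
    if len(s):print(a,len(s),np.median(s[:,0]).round(1))
E
```

```text
[[-0.0093, -0.392, 0.9199, 0.4319], [-0.0002, 0.92, 0.392, 0.2579], [-1.0, 0.0034, -0.0086, 0.136], [0.0, 0.0, 0.0, 1.0]]
housing 0.04674678352664348 102 ((572.5908203125, 316.66571044921875), (4.8848419189453125, 60.13567352294922), 22.510780334472656) [288 340  58   3 102]
walls 0.015841485944382283 208 ((430.64520263671875, 257.5576171875), (3.9746835231781006, 63.39009094238281), 24.920082092285156)
px 267 368 195 340
[[-22.7 -21.5 -35.6]
 [-14.9  -9.  -23.4]
 [-14.4   1.1  -5.3]
 [-13.8  11.4  18. ]
 [  5.8  21.9  46.2]]
-40 634 -2.2
-30 1352 -14.3
-20 1033 -14.5
-10 977 -14.7
0 911 -14.7
10 847 -14.7
20 788 -14.7
30 732 -14.4
40 698 -14.5
50 157 -13.8
```

View pics/w2.png

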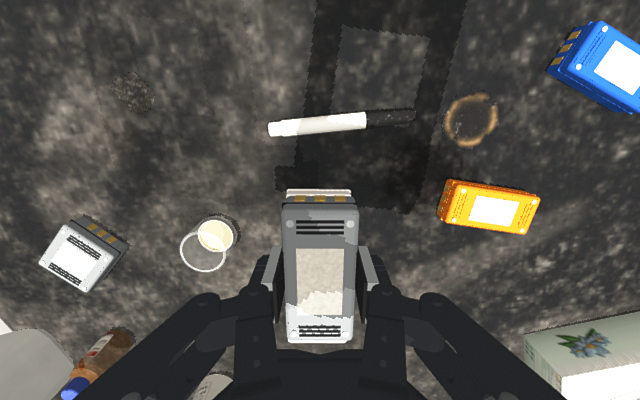

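The wrist view shows the pack gripped squarely at (320,270), with its top face parallel to the tool and its centre about 6.5 mm ahead of the TCP. The visible strips of the cradle's near wall and housing back agree with the side-camera pose within 1 mm. I'll use bay centre (482.1, 278.8) and yaw 22.7°, and compute the tilted approach.

```bash
cat >> h.py <<'E'
CY=22.7;CC=np.array([.4821,.2788,0]);_y=np.radians(CY)
def place(th,xb,zb,B=(12,.4,48.5)):
    """tool pose with pack's far lower edge at cradle (xb,0,zb) mm, tilt th deg"""
    T=target([0,0,0],CY,th)
    T[:3,3]=CC+np.array([xb*np.cos(_y),xb*np.sin(_y),zb])/1000-T[:3,:3]@np.array(B)/1000
    return T
E
python3 - <<'E'
from h import *
t=np.radians(17.5)
print(place(17.5,35,7).round(3).tolist())
for s,dz in((60,40),(60,0)):
    print(go(place(17.5,35-s*np.cos(t),7+s*np.sin(t)+dz)))
E
```

```text
[[-0.277, -0.386, 0.88, 0.475], [-0.116, 0.923, 0.368, 0.275], [-0.954, -0.0, -0.301, 0.033], [0.0, 0.0, 0.0, 1.0]]
[45.0, -0.6, -10.1, 0.4, 17.0, -0.1]
[85.0, -0.7, -9.7, 0.4, 17.0, -0.1]
```

Call:
step_arm(
  motion=[
    [20,-0.6,-10,0.4,8.5,0,255],
    [45,-0.6,-10,0.4,17,0,255],
    [45,-0.6,-10,0.4,17,0,255],
    [65,-0.6,-10,0.4,17,0,255],
    [85,-0.7,-9.7,0.4,17,0,255],
    [85,-0.7,-9.7,0.4,17,0,255],
    [85,-0.7,-9.7,0.4,17,0,255],
    [85,-0.7,-9.7,0.4,17,0,255],
  ],
)

```text
time_s: 5.82
eef_pos: [0.4238, 0.2548, 0.0529]
eef_rot: [0.581, -0.158, 0.79, 0.118]
wrist_force: [-0.2, -0.1, -0.7]
opening: 0.448
```

```bash
python3 - <<'E'
from h import *
t=np.radians(17.5)
for s in(60,30,15,0):print(s,go(place(17.5,35-s*np.cos(t),7+s*np.sin(t))))
for n in("side","scene"):
    p,d=ctrl.camera(n);cv2.imwrite(f"pics/{n}1.png",p[:,:,::-1])
a=cv2.imread("pics/side1.png")[165:260,230:350];b=cv2.imread("pics/scene1.png")[130:225,260:380]
cv2.imwrite("pics/c2.png",cv2.resize(np.vstack([a]),None,fx=6,fy=6,interpolation=cv2.INTER_CUBIC))
E
```

```text
60 [2.2, -0.7, -1.2, 0.1, 0.2, -0.1]
30 [2.4, -0.8, 28.8, 0.1, 0.2, -0.1]
15 [2.4, -0.8, 43.8, 0.1, 0.2, -0.1]
0 [2.5, -0.8, 58.8, 0.1, 0.2, -0.1]
```

View pics/c2.png

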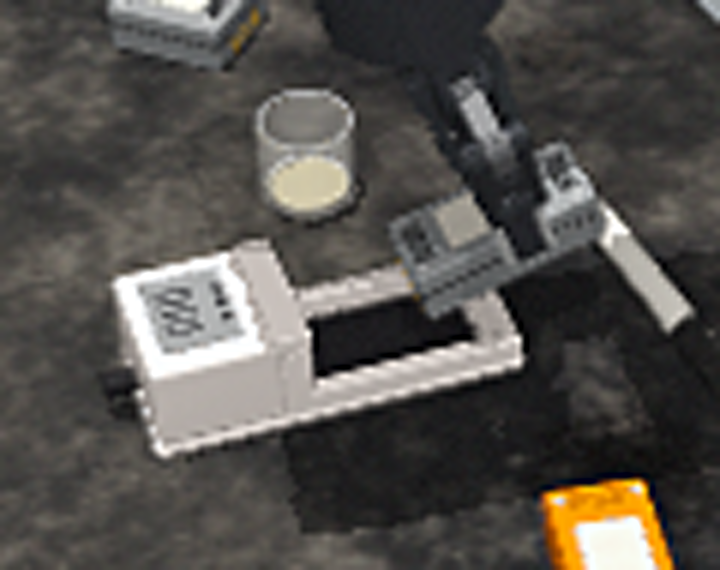

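The side crop shows the pack tilted with its lip end low at about (420,290) in the crop, in line with the bay and short of the lip. I'll slide it in.

Call:
step_arm(
  motion=[
    [2.3,-0.8,10,0,0.2,0,255],
    [2.4,-0.8,25,0,0.2,0,255],
    [2.4,-0.8,37,0,0.2,0,255],
    [2.4,-0.8,43,0,0.2,0,255],
    [2.4,-0.8,49,0,0.2,0,255],
    [2.4,-0.8,49,0,0.2,0,255],
    [2.4,-0.8,49,0,0.2,0,255],
  ],
)

```text
time_s: 6.8
eef_pos: [0.4656, 0.2715, 0.0349]
eef_rot: [0.579, -0.158, 0.791, 0.117]
wrist_force: [-0.1, -0.2, -1.9]
opening: 0.449
```

```bash
python3 - <<'E'
from h import *
for th,x,z in((17.5,35,7),(13,37,6.5),(9,39,6),(5,40.5,5.5),(0,42,5)):print(th,go(place(th,x,z)))
E
```

```text
17.5 [-1.3, -0.0, 10.5, 0.1, -0.1, -0.1]
13 [2.4, -0.0, 11.8, 0.1, -4.6, -0.1]
9 [5.7, -0.0, 13.4, 0.1, -8.6, -0.1]
5 [9.2, -0.0, 14.7, 0.1, -12.6, -0.1]
0 [13.6, -0.1, 16.4, 0.0, -17.6, -0.1]
```

Call:
step_arm(
  motion=[
    [-1.3,0,5,0,0,0,255],
    [-1.3,0,10.5,0,0,0,255],
    [-1.3,0,10.5,0,0,0,255],
    [-1.3,0,10.5,0,0,0,255],
  ],
)

```text
time_s: 7.3
eef_pos: [0.4754, 0.2755, 0.0329]
eef_rot: [0.579, -0.158, 0.791, 0.117]
wrist_force: [-0.1, 0.4, -1.2]
opening: 0.452
```

```bash
python3 - <<'E'
from h import *
for th,x,z in((17.5,35,7),(13,37,6.5),(9,39,6),(5,40.5,5.5),(0,42,5)):print(th,go(place(th,x,z)))
p,d=ctrl.camera("side")
cv2.imwrite("pics/c3.png",cv2.resize(p[165:260,230:350,::-1],None,fx=6,fy=6,interpolation=cv2.INTER_CUBIC))
E
```

```text
17.5 [-0.1, 0.0, -0.2, 0.1, -0.1, -0.1]
13 [3.6, 0.0, 1.0, 0.1, -4.6, -0.1]
9 [7.0, 0.0, 2.6, 0.1, -8.6, -0.1]
5 [10.5, -0.0, 4.0, 0.0, -12.6, -0.1]
0 [14.8, -0.0, 5.7, 0.0, -17.6, -0.1]
```

View pics/c3.png

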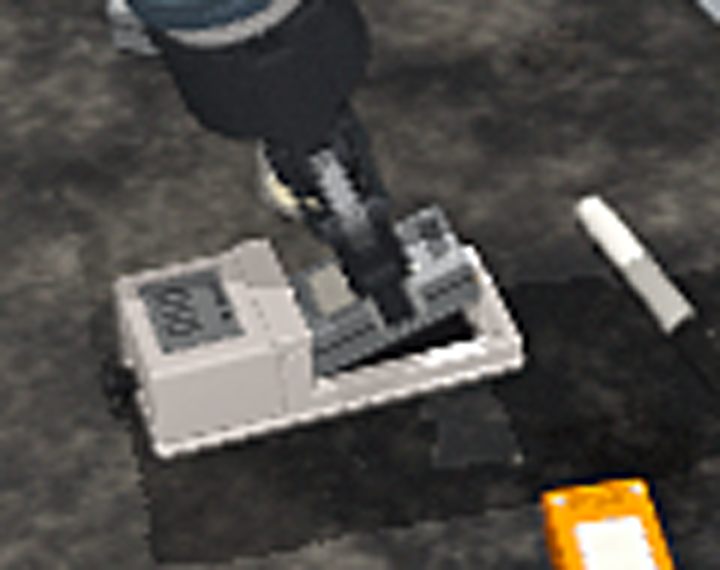

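The side view shows the far end tucked under the lip at about (310,340) in the crop, the near end up, and no contact force. I'll rock it down.

Call:
step_arm(
  motion=[
    [1.8,0,0.5,0,-2.3,0,255],
    [3.6,0,1,0,-4.6,0,255],
    [5.3,0,1.8,0,-6.6,0,255],
    [7,0,2.6,0,-8.6,0,255],
    [7,0,2.6,0,-8.6,0,255],
  ],
)

```text
time_s: 7.98
eef_pos: [0.4751, 0.2755, 0.0256]
eef_rot: [0.636, -0.149, 0.746, 0.129]
wrist_force: [-0.7, 0.4, -2.8]
opening: 0.444
```

```bash
python3 - <<'E'
from h import *
for th,x,z in((9,39,6),(5,40.5,5.5),(2,41.5,5.2),(0,42,5)):print(th,go(place(th,x,z)))
E
```

```text
9 [0.0, -0.1, 0.7, 0.0, -0.1, -0.1]
5 [3.7, -0.1, 1.6, 0.0, -4.1, -0.1]
2 [6.4, -0.1, 2.2, 0.0, -7.1, -0.1]
0 [8.3, -0.1, 2.6, 0.0, -9.1, -0.1]
```

Call:
step_arm(
  motion=[
    [1.9,0,1,0,-2,0,255],
    [3.7,0,1.6,0,-4,0,255],
    [5,0,1.9,0,-5.6,0,255],
    [6.4,0,2.2,0,-7.1,0,255],
    [6.4,0,2.2,0,-7.1,0,255],
  ],
)

```text
time_s: 8.6
eef_pos: [0.4768, 0.2762, 0.0191]
eef_rot: [0.682, -0.141, 0.705, 0.138]
wrist_force: [-1.6, 0.5, 0.7]
opening: 0.45
```

```bash
python3 - <<'E'
from h import *
for th,x,z in((2,41.5,5.2),(0,42,5)):print(th,go(place(th,x,z)))
E
```

```text
2 [0.2, -0.0, -0.7, 0.0, 0.1, -0.1]
0 [2.1, -0.0, -0.6, 0.0, -1.9, -0.1]
```

Call:
step_arm(
  motion=[
    [1,0,0,0,-1,0,255],
    [2.1,0,0,0,-1.9,0,255],
    [2.6,0,0,0,-1.9,0,255],
    [2.6,0,0,0,-1.9,0,255],
  ],
)

```text
time_s: 9.1
eef_pos: [0.4773, 0.2763, 0.0175]
eef_rot: [0.693, -0.139, 0.693, 0.14]
wrist_force: [-4.4, -2.1, 11.8]
opening: 0.448
```

```bash
python3 - <<'E'
from look import *
p,d,i,T,P=look("w3");TT=toolT();print(go(place(0,42,5)))
q=P[(d>0)];Q=(q-TT[:3,3])@TT[:3,:3]*1000
for a in range(-30,50,10):
    m=(abs(Q[:,1])<12)&(abs(Q[:,2]-a)<5)&(q[:,2]<.05)&(q[:,2]>.0)
    if m.sum():print(a,m.sum(),(np.median(q[m,2])*1000).round(1))
E
```

```text
[0.5, 0.0, -1.1, 0.0, 0.1, -0.1]
-30 1240 31.8
-20 823 32.4
-10 802 32.6
0 722 32.6
10 692 32.6
20 638 32.6
30 577 32.3
40 1039 33.3
```

Contact is 12 N upward and the top face is level (31.8–32.6 mm with the camera's +1 mm bias, against 31 expected). I'll let go and retreat straight up.

Call:
step_arm(
  motion=[
    [-0.5,0,0,0,0,0,150],
    [-0.5,0,0,0,0,0,0],
    [-0.5,0,0,0,0,0,0],
    [-0.5,0,0,0,0,0,0],
    [-10,0,0,0,0,0,0],
    [-50,0,0,0,0,0,0],
    [-100,0,0,0,0,0,0],
    [-120,0,-60,0,0,0,0],
    [-120,0,-110,0,0,0,0],
    [-120,0,-110,0,0,0,0],
  ],
)

```text
time_s: 10.4
eef_pos: [0.3718, 0.2325, 0.136]
eef_rot: [0.692, -0.139, 0.694, 0.14]
wrist_force: [-0.2, 0.4, 0.4]
opening: 0.997
```

```bash
python3 - <<'E'
from look import *
p,d,i,T,P=look("w4")
C=(P-CC)@np.array([[np.cos(_y:=np.radians(CY)),-np.sin(_y),0],[np.sin(_y),np.cos(_y),0],[0,0,1]])*1000
for a in range(-40,35,10):
    m=(d>0)&(abs(C[...,1])<14)&(abs(C[...,0]-a)<5)&(C[...,2]>0)&(C[...,2]<60)
    if m.sum():print(a,m.sum(),np.median(C[...,2][m]).round(1))
m=(d>0)&(abs(C[...,1])<30)&(C[...,0]<30)&(C[...,0]>-60)&(C[...,2]>26)&(C[...,2]<38);print(cv2.minAreaRect(C[m][:,:2].astype(np.float32)))
s,ds=ctrl.camera("side");a=cv2.resize(s[165:260,230:350,::-1],None,fx=3,fy=3,interpolation=cv2.INTER_CUBIC)
b=p[100:385,200:520,::-1];cv2.imwrite("pics/c4.png",np.hstack([a,b]))
E
```

```text
-40 491 23.7
-30 220 32.3
-20 225 32.4
-10 206 32.4
0 200 32.7
10 196 32.6
20 178 32.6
30 373 39.6
((-5.79718017578125, 0.6680431365966797), (40.01069259643555, 71.40131378173828), 89.98634338378906)
```

View pics/c4.png

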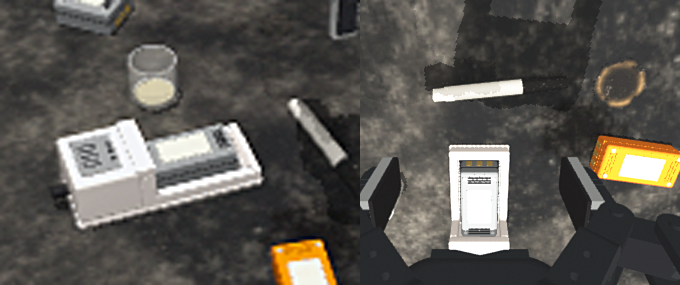

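Both views show the pack lying flat in the bay, label up, with its far end under the lip and the gripper clear. Handing in.

```bash
python3 -c "
from bench import ctrl
print(ctrl.hand_in())"
```

```text
the job is handed in; nothing more can be done
None
```

The long, slim grey pack is in the white cradle, flat and right way up, and I have handed the job in at about 10.5 s of the 35 s allowed. I gripped it by its upper half, slid its far end under the lip at 17.5° of tilt, rocked the near end down until it met the floor (about 12 N), let go and backed off.

**Last checks:**
- **Level:** the top face reads 32.3–32.7 mm along its length. Flat on the floor should give 31 mm, and this camera read about 1 mm high on the pack while it lay on the bench.
- **Position:** it is square to the bay within the measurement. Its near end is at about x = -41.5 mm, so its far end is at about 42.5 mm, under the lip, and it is 0.7 mm off centre.
- **Robot:** the gripper is open and clear, with wrist force about 0 N.
- **Other objects:** I did not touch the short pack or the blue and orange look-alikes.

No check failed. The side and wrist cameras agreed to about 1 mm.

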